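Hook a paint-tube tray out from under the bench shelf

TASK

The tray of paint tubes has been pushed too far in under the little bench shelf. Take the pull hook by its handle, catch the steel loop on the tray's front under the shelf's edge and draw the tray towards you with the hook, not with the hand, until the whole loop stands out in front of the shelf's edge. Then unhook and lay the hook down on the open table well clear of the loop, leaving the scraper, the brush jar, the paint tin and the bottle where they are.

Things in the scene. Friction and masses are not known exactly. Their poses are not given: they have to be found in the camera images.
- shelf: Fixed plywood bench shelf, yaw up to +-0.15 rad. Origin on the table below the middle of the board's front edge; x straight back under the shelf (the way the tray goes in), y left, z up. Board 230 deep (x 0 to 230), 260 wide, underside 110 above the table, 18 thick. Two side panels from x = 30 to 220, inner faces at y = +-112. Front and back open.
- loop_bar (a point): Middle of the upright bar of the tray's D-shaped loop of 8 mm round steel, 52 above the table; at the start 30 to 58 behind the shelf's edge, under the board. Two level legs, axes 25 and 79 above the table, join the bar to the panel, whose front face is 44 behind the bar's axis. Opening 46 high, 40 from bar to panel, open to left and right; x back, y left.
- tray (a joint): Light wood tray of paint tubes, 200 long, 190 wide, sliding along the shelf's x; front panel 12 to 92 above the table; rear face 244 behind the loop bar's axis, at the start sticking out behind the shelf. Value: m drawn out; 0 fully in (bar axis 58 mm behind the edge), 0.102 panel flush with the edge, whole loop out; 0.120 stop. Starts at 0 to 0.028. Takes 3 to 4 N; stays where left.
- hook_grip (a point): The pull hook, lying flat; point on the handle to grasp, at half height (12 above the table), near the balance point. x along the shaft to the hook end, z up. Dark wooden handle with steel butt, 24 x 24, from x = -45 to +50; then an 8 mm round aluminium shaft to x = 170, where it bends to the left (+y) and ends at x = 165, y = +34. 219 long, about 0.12 kg.
- hook_tip (a point): Centre of the round end of the hook's bent arm (x = 165, y = 34 from hook_grip along its axes); arm 8 thick.
- scraper_grip (a point): Not needed: a scraper with the same handle but a straight shaft and a flat 45 x 40 steel blade; lies flat on the table. Point at mid-height of the handle, 12 above the table; x points to the blade, total 218 long. It and the hook may change places.
- jar_center (a point): Not needed: glass jar with brushes, 68 across, 85 high, standing on the shelf's board; point at its middle. Brushes reach to about 190 above its foot.
- tin_center (a point): Not needed: yellow paint tin with brushes, 84 across, 110 high, brushes to about 240, standing on the table beside the shelf; point at mid-height.
- bottle_center (a point): Not needed: white plastic bottle, 64 across, 160 high, standing on the table beside the shelf; point at mid-height.
- hook: The pull hook as a whole: origin on its underside below hook_grip, same axes.
There are look-alikes about, which are no part of the job. What is shaped like the hook but blue is not meant.

How it is judged:
By the outcome, as a careful person would: the job done as asked, in the order asked, and still so for the second after the job is handed in, with the robot touching nothing.
It also fails if it takes over 59 s, if anything falls off the work surface, if the arm or the gripper's body presses on something with over 40 N, if the wrist force passes 120 N, or if a joint passes its speed limit or range.

ROBOT

A 6-joint arm with a two-finger parallel gripper is mounted at the origin on the work surface. World frame = base frame: x ahead of the robot, y to its left, z up, the work surface at z = 0. Lengths are in m, angles in rad, forces in N, time in s.
With the tool pointing down it reaches from about 0.275 to 0.825 m from the base axis. Payload 4.9 kg.
Tool frame: the origin (TCP) lies at the very end of the fingers, on their centre line; the grasp point (between the pads) lies 19 mm behind it (robot.hold_point_z is the z of the grasp point in the tool frame, in m); z points along the fingers, y is the line along which they close (so a half turn about z gives the same grasp; the last joint's range is limited). The gripper opens to 85 mm and grips with 20 to 120 N. Pads are 22 mm wide; open, the fingers measure 114 mm over their backs; the gripper's body (76 mm by 85 mm) begins 54 mm behind the grasp point. The pads swing forward as they close: fully open they stand 13 mm farther back than shut.
Start: joints at [-1.304, 0.326, -0.193, 1.052, 0, 1.437], TCP at [0.215, -0.506, 0.231] pointing down, gripper open.
Joint ranges: [-2.65, 2.65], [-0.97, 1.79], [-1.3, 1.35], [-1.93, 2.1], [-1.47, 1.37], [-3.14, 3.14]. Speed limits (rad/s): [2.57, 2.57, 3.14, 3.14, 3.14, 3.14].

INTERFACE

Orientations are given as a rotation vector (axis times angle).
In Python, from station import robot gives the robot as it stands. The module is installed in compiled form; this text tells all that it offers.
- The arm moves only by the shell command python3 -m crank 'ROWS' [FORCE]. ROWS is text: rows parted by semicolons, each of 7 numbers parted by spaces: the finger opening in m, from 0 to 0.0854, then the shift along the tool's x, y, z in m, then the turn, a rotation vector about the tool's x, y, z in rad. In form: gripper tx ty tz wx wy wz; .... A call has 1 to 12 rows; each row is the pose to reach, as a shift and turn from the pose commanded when the call began, along the tool's axes at that moment; what a row does not reach only later rows make up. A row lasts 1/8 s, in which the tool goes at most 62.5 mm and 10.7 degrees, less where a joint would pass 70% of its speed; a pose out of reach is approached as far as the arm can. A call with a gripper value outside its range is refused whole. The fingers move at their own pace and stop on an object; FORCE is the grip in N (left out, the last holds). Time passes only in rows, so rows that repeat a pose let the fingers close. It gives the time, the measured TCP pose, the force, the opening and the grip force at its end, in the units of the state.
- robot.sense(): the state, without advancing time (a new reading comes with each control period).
- robot.grab_frame(name): name is "scene" or "top" or "wrist"; returns the picture (480x640x3 uint8, blue, green, red); there is no depth.
- robot.calibration(name): a dict with "vertical_fov" (degrees; the focal length in pixels is half the picture's height over the tangent of half this angle, whatever the lens; pixels are square), "cx", "cy" (the principal point, pixels), "R" (3x3) and "t" (3): a world point X has camera coordinates R X + t. Camera axes: x right, y down, z forward; pixel columns grow to the right and rows downward; lengths in m; the calibration is good to about 2 mm. A picture is of the moment at which its call begins: read the wrist's pose just before it. calibration takes no time and is no camera call; for the wrist camera it gives the pose at the moment of the call.
- robot.hand_in(): hands the job in; it is judged then, once.
Trained networks look in the newest picture that a camera, given by its name, has taken for a name from the list of things; names that differ only in an ending like _2 or _b are one class to them, and where a whole thing is asked for, a point or a joint stands for the part that bears it (a point fixed in the world has none). Each returns a list of dicts, best first, with "conf" (0 to 1); they miss things now and then, are a little off and sometimes report something else, mostly with a low value. They report only what shows in the picture. A call takes as long as a camera call. They do not tell look-alikes from the thing itself.
- robot.search_frame(target, camera): "extent" ([left, top, right, bottom] in pixels, round what is visible of it).
- robot.landmark_of(target, camera): "location" ([column, row] in pixels: a listed point, or the origin of a listed thing).
The state is a dict: "time_s": time; "joints": joint angles; "qvel": joint speeds; "tau": joint torques, N m; "tcp_pos": TCP position; "ee_rot": TCP orientation; "contact_force": force on the tool from outside, world axes, zero at the start; "torque": the same for the moment, N m; "grip_width": opening from 0.0 (shut) to 1.0 (fully open); "grip_force": force on a finger pad.
Only numpy, scipy, OpenCV 4.12 (cv2) and the standard library are available. Lean on these libraries where they do the work, as an engineer would, in place of code of your own. Each camera call takes 0.05 s, during which the arm holds its last target. There are 200 camera calls.

## Working session

There is one attempt and no reset: what is moved stays moved. The work goes in short steps, Python scripts to look and compute and a shell command to move; the robot and the scene stay as the last step left them, time stands still between calls to the robot, and variables do not carry over. Pictures are saved under pics/ and viewed, at most 10 in all, crops included, and the job is handed in when it is done.

```bash
mkdir -p pics
cat > h.py <<'E'
import numpy as np,cv2
from station import robot
from scipy.spatial.transform import Rotation as Ro
def ray(cam,px):
    c=robot.calibration(cam);f=240/np.tan(np.radians(c["vertical_fov"])/2)
    R=np.array(c["R"]);t=np.array(c["t"])
    d=R.T@np.array([(px[0]-c["cx"])/f,(px[1]-c["cy"])/f,1]);return -R.T@t,d
def at(cam,px,z):
    o,d=ray(cam,px);return o+d*(z-o[2])/d[2]
def proj(cam,X):
    c=robot.calibration(cam);f=240/np.tan(np.radians(c["vertical_fov"])/2)
    p=np.array(c["R"])@X+np.array(c["t"]);return [f*p[0]/p[2]+c["cx"],f*p[1]/p[2]+c["cy"]]
def shift(target):  # world delta to tool axes
    s=robot.sense();return Ro.from_rotvec(s["ee_rot"]).as_matrix().T@(np.array(target)-s["tcp_pos"])
E
python3 - <<'E'
from h import *
np.set_printoptions(precision=3,suppress=True)
Z=dict(shelf=0,loop_bar=.052,hook_grip=.012,hook_tip=.004,scraper_grip=.012,hook=0,tin_center=.055,bottle_center=.08,jar_center=.17)
for cam in("scene","top"):
    im=robot.grab_frame(cam);cv2.imwrite(f"pics/{cam}0.png",im)
    for n,z in Z.items():
        for r in robot.landmark_of(n,cam)[:3]:
            print(cam,n,round(r["conf"],2),np.array(r["location"]),at(cam,r["location"],z))
s=robot.sense();print(s)
print(Ro.from_rotvec(s["ee_rot"]).as_matrix())
for cam in("scene","top"):
    print(ray(cam,[320,240]))
E
```

```text
scene hook_grip 0.9 [432.1 399.2] [0.475 0.429 0.012]
scene hook_grip 0.73 [404.9 320.7] [0.416 0.264 0.012]
scene hook_grip 0.68 [458.9 304.9] [0.291 0.295 0.012]
scene hook_tip 0.88 [502.4 258.7] [0.12  0.251 0.004]
scene hook_tip 0.85 [506.6 369.6] [0.302 0.459 0.004]
scene hook_tip 0.73 [344.1 369.9] [0.586 0.286 0.004]
scene scraper_grip 0.62 [277.3 165.3] [ 0.425 -0.269  0.012]
scene scraper_grip 0.28 [400.4 320.7] [0.424 0.259 0.012]
scene hook 0.96 [398.  326.3] [0.431 0.263 0.   ]
scene hook 0.86 [458.1 303.1] [0.283 0.287 0.   ]
scene hook 0.75 [432.6 399.3] [0.469 0.428 0.   ]
scene tin_center 0.93 [157.5 177. ] [ 0.712 -0.35   0.055]
scene tin_center 0.18 [218.8 254.6] [ 0.687 -0.067  0.055]
scene bottle_center 0.88 [296.9 405. ] [0.718 0.322 0.08 ]
scene jar_center 0.56 [218.1 255.8] [0.712 0.013 0.17 ]
top shelf 0.68 [312.4 203.5] [0.634 0.056 0.   ]
top loop_bar 0.67 [483.6 167.1] [ 0.71  -0.347  0.052]
top hook_grip 0.96 [157.4 272.6] [0.466 0.421 0.012]
top hook_grip 0.65 [213.3 355.2] [0.275 0.285 0.012]
top hook_grip 0.24 [193.9 164.9] [0.727 0.343 0.012]
top hook_
[... 413 characters left out ...]
p jar_center 0.77 [336.4 153.5] [0.705 0.004 0.17 ]
{'time_s': 1.0, 'joints': array([-1.304,  0.326, -0.193,  1.052,  0.   ,  1.437]), 'qvel': array([ 0.001,  0.002, -0.001, -0.001, -0.001, -0.   ]), 'tau': array([ -0.   , -44.333,  26.276,   0.001,  -0.   ,   0.   ]), 'tcp_pos': array([ 0.215, -0.506,  0.231]), 'ee_rot': array([3.079, 0.625, 0.   ]), 'contact_force': array([-0.303,  0.438, -0.085]), 'torque': array([-0.051,  0.005, -0.011]), 'grip_force': 0.0, 'grip_width': 0.9981679223540382}
[[ 0.921  0.39   0.   ]
 [ 0.39  -0.921 -0.   ]
 [ 0.     0.    -1.   ]]
(array([0.898, 0.639, 1.099]), array([-0.328, -0.484, -0.811]))
(array([0.391, 0.048, 1.148]), array([ 0.133, -0.01 , -0.991]))
```

View pics/scene0.png

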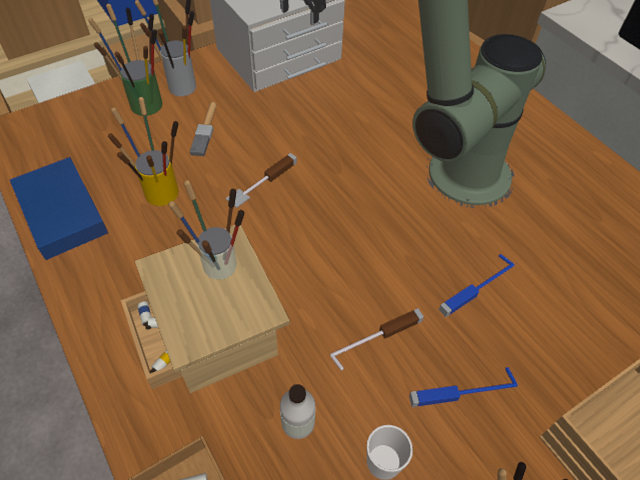

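View pics/top0.png

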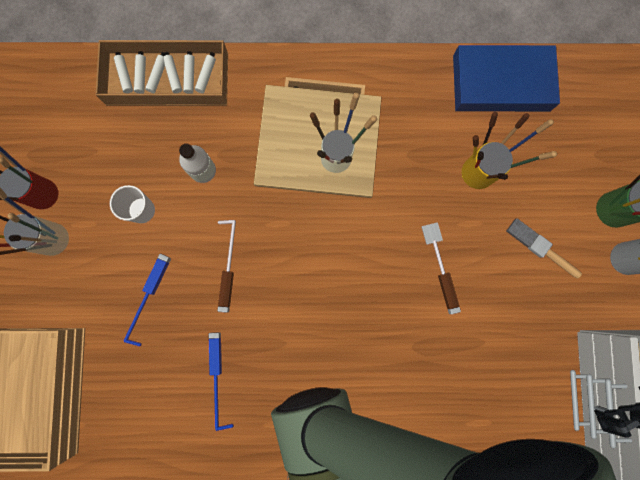

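The top view shows these candidates:
- the brown-handled hook, handle at (226,290) and bent end at (219,222)
- two blue look-alikes at (155,275) and (214,360)
- the brown scraper with a straight shaft and blade at (448,293)

I choose the brown hook at (226,290). The shelf board's front edge runs from (255,185) to (372,196).

Run:
```python
from h import *
np.set_printoptions(precision=4,suppress=True)
im=cv2.imread("pics/top0.png")
c=im[75:325,190:400];cv2.imwrite("pics/crop.png",cv2.resize(c,None,fx=2.4,fy=2.4,interpolation=cv2.INTER_CUBIC))
FL,FR,BL,BR=[at("top",p,.128)[:2] for p in([255,185],[372.5,196],[266,86],[381,97])]
print(FL,FR,BL,BR,(FL+FR)/2,np.linalg.norm(FL-FR),np.linalg.norm(BL-FL))
print("yaw",[np.arctan2(v[1],v[0]) for v in(BL-FL,BR-FR)],np.arctan2(-(FL-FR)[0],(FL-FR)[1]))
for n,p in dict(tip=[219,222],corner=[233,222],shaft0=[229,270],butt=[224,310]).items():print(n,at("top",p,.012))
for n,p in dict(tip=[342,368],corner=[333,356],shaft0=[382,334],butt=[420,316]).items():print(n,at("scene",p,.012))
```

```text
[0.6482 0.1791] [ 0.6237 -0.0755] [0.8739 0.1578] [ 0.8486 -0.0981] [0.636  0.0518] 0.2557681807170676 0.2266667092932628
yaw [np.float64(-0.09421508222168422), np.float64(-0.10054154421490803)] -0.09609797054530425
tip [0.5871 0.2786 0.012 ]
corner [0.587  0.2452 0.012 ]
shaft0 [0.4722 0.2524 0.012 ]
butt [0.3787 0.2621 0.012 ]
tip [0.5894 0.2829 0.012 ]
corner [0.5907 0.2515 0.012 ]
shaft0 [0.4758 0.2638 0.012 ]
butt [0.3809 0.272  0.012 ]
```

View pics/crop.png

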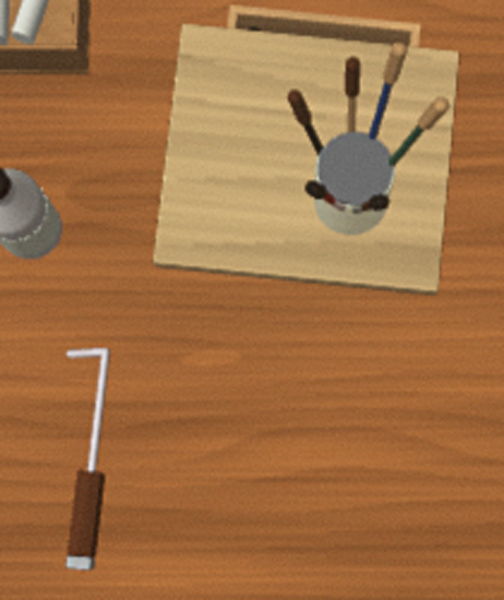

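The crop confirms it: brown handle with a steel butt, bare metal shaft, and an end bent to the left at (70..105,352) in the crop. I'll move in front of the shelf, turning on the way.

```bash
python3 -m crank '.085 .03 -.04 0 0 0 -.18;.085 .06 -.08 0 0 0 -.36;.085 .09 -.12 0 0 0 -.54;.085 .12 -.16 0 0 0 -.72;.085 .15 -.2 0 0 0 -.9;.085 .18 -.24 0 0 0 -1.08;.085 .21 -.28 0 0 0 -1.26;.085 .24 -.32 0 0 0 -1.44;.085 .27 -.36 0 0 0 -1.62;.085 .3 -.4 0 0 0 -1.8;.085 .33 -.44 0 0 0 -1.98;.085 .355 -.475 0 0 0 -2.15'
python3 - <<'E'
from h import *
np.set_printoptions(precision=4,suppress=True)
s=robot.sense();R=Ro.from_rotvec(s["ee_rot"]).as_matrix();print(s["joints"],R)
o,d=ray("wrist",[320,240]);print("cam in tool",R.T@(o-s["tcp_pos"]),R.T@d)
print(shift([.33,.075,.2]))
E
```

```text
time_s: 2.5
tcp_pos: [0.3565, 0.0712, 0.2316]
ee_rot: [0.904, 3.007, 0.001]
contact_force: [1.1, -0.6, -0.1]
grip_width: 1.0
grip_force: 0.0
[-0.0066 -0.0277 -0.6173  0.9799 -0.      0.5776] [[-0.8341  0.5515  0.0013]
 [ 0.5515  0.8341 -0.    ]
 [-0.0011  0.0007 -1.    ]]
cam in tool [ 0.0755  0.0003 -0.1423] [-0.3011  0.0004  0.9536]
[ 0.0242 -0.0115  0.0316]
```

```bash
python3 -m crank '.085 .0 0 0 0 0 -.17;.085 0 0 0 0 0 -.34;.085 0 0 0 0 0 -.49;.085 0 0 0 0 0 -.49'; python3 -m crank '.085 .0 0 0 0 -.17 0;.085 0 0 0 0 -.34 0;.085 0 0 0 0 -.5 0;.085 0 0 0 0 -.65 0;.085 0 0 0 0 -.65 0'
python3 - <<'E'
from h import *
np.set_printoptions(precision=4,suppress=True)
cv2.imwrite("pics/w1.png",robot.grab_frame("wrist"))
for n,z in(("loop_bar",.052),("tray",.05),("shelf",0)):
    for r in robot.landmark_of(n,"wrist")[:2]: print(n,r,at("wrist",r["location"],z))
e=np.array([.636,.052,0]);x=np.array([np.cos(.097),-np.sin(.097),0])
for d in(.03,.045,.058):print(d,proj("wrist",e+x*d+[0,0,.052]))
print("edge",proj("wrist",e+[0,0,.110]))
E
```

```text
time_s: 3.0
tcp_pos: [0.3562, 0.0695, 0.2314]
ee_rot: [0.161, 3.137, 0.0]
contact_force: [0.1, 0.1, 0.7]
grip_width: 1.0
grip_force: 0.0
time_s: 3.62
tcp_pos: [0.3521, 0.0696, 0.2281]
ee_rot: [0.126, 2.493, -0.041]
contact_force: [-0.9, 0.1, -0.1]
grip_width: 0.996
grip_force: 0.0
loop_bar {'location': [330.7, 299.7], 'conf': 0.77} [0.6973 0.049  0.052 ]
loop_bar {'location': [561.2, 80.2], 'conf': 0.57} [0.392  0.2295 0.052 ]Traceback (most recent call last):
  File "<stdin>", line 5, in <module>
ValueError: it knows: bottle_center, hook, hook_grip, hook_tip, jar_center, loop_bar, scraper_grip, shelf, tin_center
```

View pics/w1.png

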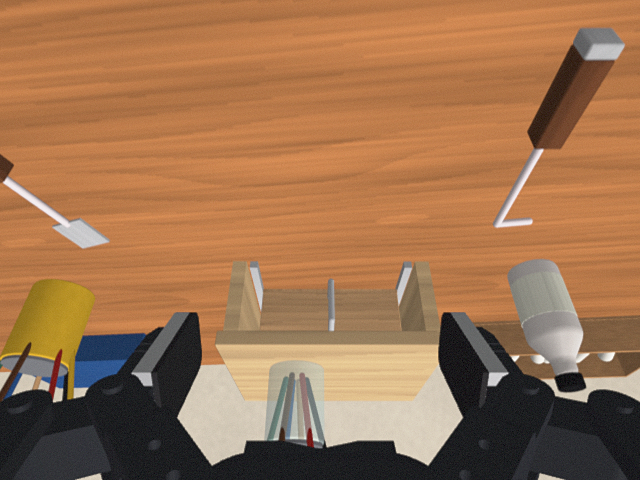

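The upside-down wrist view shows the D-loop's bar at column 331, rows 280–330. The shelf's lower front edge is at row ~332, columns 217–440, and the hook is at the upper right.

Run:
```python
from h import *
np.set_printoptions(precision=4,suppress=True)
for p in([217,333],[440,331]):print(at("wrist",p,.110))
for p in([331,280],[331,300]):print(at("wrist",p,.029 if p[1]==280 else .052))
for n in("hook_grip","hook_tip"):
    for r in robot.landmark_of(n,"wrist")[:2]: print(n,r["conf"],r["location"],at("wrist",r["location"],.012 if n=="hook_grip" else .012))
for n,p in dict(corner=[497,225],tip=[530,221],shaft0=[541,150],butt=[604,45]).items():print(n,at("wrist",p,.012))
for p in([286,78],[365,84]):
  for z in(.06,.092):print("rear",z,at("top",p,z))
```

```text
[ 0.6545 -0.082   0.11  ]
[0.6759 0.1771 0.11  ]
[0.6859 0.0507 0.029 ]
[0.6982 0.0494 0.052 ]
hook_grip 0.94 [569.7, 90.3] [0.4333 0.2635 0.012 ]
hook_tip 0.95 [525.3, 219.6] [0.6047 0.2789 0.012 ]
corner [0.6119 0.2494 0.012 ]
tip [0.608  0.2851 0.012 ]
shaft0 [0.4975 0.2617 0.012 ]
butt [0.3967 0.2736 0.012 ]
rear 0.06 [0.9262 0.1177 0.06  ]
rear 0.092 [0.9105 0.1157 0.092 ]
rear 0.06 [ 0.9115 -0.0704  0.06  ]
rear 0.092 [ 0.8962 -0.0669  0.092 ]
```

```bash
python3 - <<'E'
from h import *
np.set_printoptions(precision=4,suppress=True)
im=robot.grab_frame("wrist");cv2.imwrite("pics/w2.png",im)
print(cv2.phaseCorrelate(np.float32(cv2.imread("pics/w1.png")[:,:,1])[:300],np.float32(im[:,:,1])[:300]))
print(robot.sense()["qvel"])
for n,z in(("hook_grip",.012),("hook_tip",.012),("loop_bar",.052)):
    for r in robot.landmark_of(n,"wrist")[:1]: print(n,r["conf"],r["location"],at("wrist",r["location"],z))
E
python3 -m crank '.085 0 0 0 0 .17 0;.085 0 0 0 0 .34 0;.085 0 0 0 0 .5 0;.085 0 0 0 0 .65 0;.085 0 0 0 0 .65 0;.085 0 0 0 0 .65 0'
python3 - <<'E'
from h import *
np.set_printoptions(precision=4,suppress=True)
print(robot.sense()["ee_rot"],shift([.43,.262,.231]),shift([.38,.262,.231]))
E
```

```text
((-0.2302508295524035, -9.093606939685884), 0.6006528646151225)
[-0.0008  0.0031 -0.0154 -0.0068 -0.0013 -0.0022]
hook_grip 0.59 [571.0, 76.5] [0.4196 0.259  0.012 ]
loop_bar 0.67 [332.0, 288.2] [0.6646 0.0529 0.052 ]
time_s: 4.78
tcp_pos: [0.3557, 0.0694, 0.2307]
ee_rot: [-0.159, -3.138, 0.0]
contact_force: [-1.3, -0.3, 0.0]
grip_width: 0.995
grip_force: 0.0
[-0.1585 -3.1376  0.0001] [-0.0546  0.1991 -0.0003] [-0.0048  0.194  -0.0003]
```

```bash
python3 -m crank '.06 -.012 .05 0 0 0 0;.06 -.023 .1 0 0 0 0;.06 -.034 .15 .03 0 0 0;.06 -.0445 .198 .07 0 0 0;.06 -.0445 .198 .12 0 0 0;.06 -.0445 .198 .12 0 0 0;.06 -.0445 .198 .12 0 0 0;.06 -.0445 .198 .12 0 0 0'
python3 - <<'E'
from h import *
np.set_printoptions(precision=4,suppress=True)
cv2.imwrite("pics/w3.png",robot.grab_frame("wrist"))
for n,z in(("hook_grip",.012),("hook_tip",.004)):
    for r in robot.landmark_of(n,"wrist")[:2]: print(n,r["conf"],r["location"],at("wrist",r["location"],z))
print(robot.sense()["tcp_pos"])
E
```

```text
time_s: 5.78
tcp_pos: [0.4217, 0.2621, 0.1139]
ee_rot: [0.159, 3.133, 0.003]
contact_force: [0.1, 0.4, 0.8]
grip_width: 0.704
grip_force: 0.0
hook_grip 0.66 [317.0, 235.3] [0.4202 0.2606 0.012 ]
hook_grip 0.66 [577.3, 280.7] [0.4676 0.4232 0.012 ]
[0.4214 0.262  0.1129]
```

View pics/w3.png

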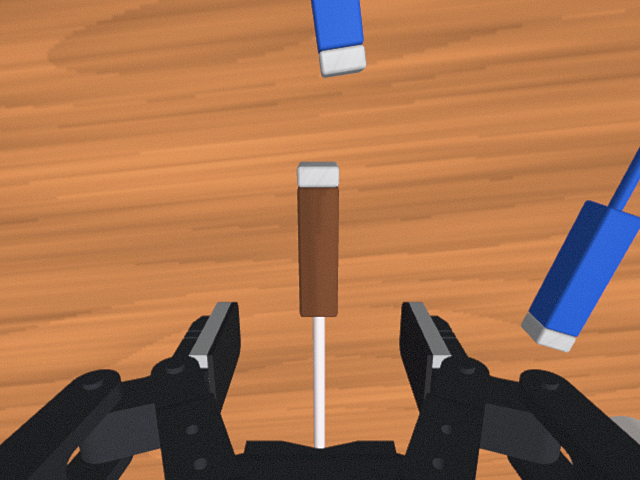

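The brown handle, (318,165)–(318,317), is centred and aligned between the fingers. Next I descend and grip it.

```bash
python3 -m crank '.06 0 0 .04 0 0 0;.06 0 0 .08 0 0 0;.06 0 0 .103 0 0 0;.06 0 0 .107 0 0 0;.06 0 0 .107 0 0 0' 60; python3 -m crank '0 0 0 0 0 0 0;0 0 0 0 0 0 0;0 0 0 0 0 0 0;0 0 0 0 0 0 0;0 0 0 0 0 0 0;0 0 0 0 0 0 0' 60
```

```text
time_s: 6.55
tcp_pos: [0.4209, 0.2621, 0.005]
ee_rot: [0.159, 3.137, 0.001]
contact_force: [0.2, 0.7, 0.4]
grip_width: 0.701
grip_force: 0.0
time_s: 7.3
tcp_pos: [0.4212, 0.2623, 0.0055]
ee_rot: [0.158, 3.136, 0.001]
contact_force: [0.4, -0.9, 5.9]
grip_width: 0.264
grip_force: 60.0
```

```bash
python3 -m crank '0 0 0 -.01 0 0 0;0 .02 0 -.04 0 0 0;0 .03 -.03 -.06 0 0 0;0 .03 -.07 -.06 0 0 0;0 .03 -.11 -.06 0 0 0;0 .03 -.15 -.06 0 0 0;0 .03 -.19 -.06 0 0 0;0 .01 -.23 -.06 0 0 0;0 -.01 -.247 -.06 0 0 0;0 -.038 -.247 -.05 0 0 0;0 -.038 -.247 -.0415 0 0 0;0 -.038 -.247 -.0415 0 0 0' 60
python3 -m crank '0 0 0 0 0 0 0;0 0 0 0 0 0 0;0 0 0 0 0 0 0'
python3 - <<'E'
from h import *
np.set_printoptions(precision=4,suppress=True)
im=robot.grab_frame("top")[60:340,180:460];cv2.imwrite("pics/t2.png",cv2.resize(im,None,fx=2,fy=2,interpolation=cv2.INTER_CUBIC))
for cam in("top","scene"):
  if cam=="scene":robot.grab_frame(cam)
  for n in("hook_grip","hook_tip"):
    for r in robot.landmark_of(n,cam)[:4]: print(cam,n,r["conf"],r["location"],at(cam,r["location"],.053))
print(robot.sense()["tcp_pos"],shift([.434,.013,.047]))
E
```

```text
time_s: 8.8
tcp_pos: [0.4316, 0.0127, 0.0453]
ee_rot: [-0.158, -3.135, -0.0]
contact_force: [-0.4, 0.1, -1.2]
grip_width: 0.268
grip_force: 59.3
time_s: 9.18
tcp_pos: [0.4332, 0.0125, 0.0461]
ee_rot: [0.158, 3.137, -0.0]
contact_force: [-0.4, -0.3, -1.5]
grip_width: 0.267
grip_force: 59.3
top hook_grip 0.98 [214.8, 351.7] [0.2873 0.2728 0.053 ]
top hook_grip 0.71 [158.4, 273.7] [0.4613 0.4048 0.053 ]
top hook_tip 0.96 [138.6, 340.7] [0.312  0.4429 0.053 ]
top hook_tip 0.6 [323.7, 215.5] [0.5949 0.0291 0.053 ]
top hook_tip 0.58 [228.3, 427.5] [0.1248 0.2395 0.053 ]
scene hook_grip 0.87 [333.7, 233.1] [0.4368 0.0144 0.053 ]
scene hook_grip 0.77 [432.3, 398.9] [0.4899 0.437  0.053 ]
scene hook_grip 0.62 [458.6, 304.9] [0.3148 0.3075 0.053 ]
scene hook_grip 0.49 [332.9, 235.9] [0.4426 0.0201 0.053 ]
scene hook_tip 0.84 [506.3, 366.1] [0.3243 0.4617 0.053 ]
scene hook_tip 0.77 [501.3, 255.2] [0.1501 0.2601 0.053 ]
scene hook_tip 0.62 [274.4, 270.3] [0.6019 0.0318 0.053 ]
[0.4333 0.0124 0.0458] [-0.0007  0.0007 -0.0012]
```

View pics/t2.png

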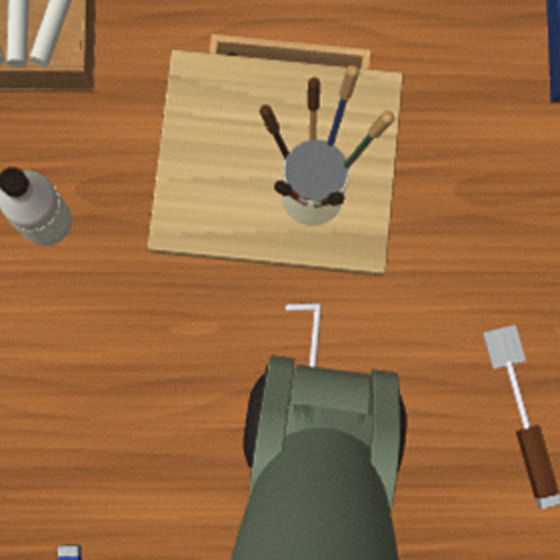

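The hook is held with its bent end at (287–320,307) in the crop, clear to the right of the loop and in front of the edge. Next: insert, then shift left behind the bar.

```bash
python3 -m crank '0 -.02 0 -.001 0 0 0;0 -.04 0 -.001 0 0 0;0 -.06 0 -.001 0 0 0;0 -.075 0 -.001 0 0 0;0 -.084 0 -.001 0 0 0;0 -.084 0 -.001 0 0 0;0 -.084 0 -.001 0 0 0' ; python3 -m crank '0 0 .01 0 0 0 0;0 0 .02 0 0 0 0;0 0 .03 0 0 0 0;0 0 .037 0 0 0 0;0 0 .042 0 0 0 0;0 0 .042 0 0 0 0;0 0 .042 0 0 0 0'
python3 - <<'E'
from h import *
im=robot.grab_frame("top")[60:340,180:460];cv2.imwrite("pics/t3.png",im)
s=robot.sense();print(s["tcp_pos"],s["contact_force"],s["torque"])
E
```

```text
time_s: 10.35
tcp_pos: [0.516, 0.0041, 0.0466]
ee_rot: [-0.158, -3.136, -0.0]
contact_force: [0.2, 0.4, -2.1]
grip_width: 0.261
grip_force: 59.3
time_s: 11.22
tcp_pos: [0.5211, 0.0456, 0.0468]
ee_rot: [-0.158, -3.138, 0.0]
contact_force: [0.5, 0.4, -1.1]
grip_width: 0.265
grip_force: 59.3
[0.52106603 0.04547571 0.04674913] [ 0.12881659 -0.55967532 -1.04255902] [-0.080347   -0.00125167 -0.01158088]
```

```bash
python3 -m crank '0 .008 0 0 0 0 0;0 .016 0 0 0 0 0;0 .022 0 0 0 0 0;0 .028 0 0 0 0 0;0 .034 0 0 0 0 0;0 .04 0 0 0 0 0;0 .045 0 0 0 0 0'
python3 - <<'E'
from h import *
im=robot.grab_frame("top")[60:340,180:460];cv2.imwrite("pics/t4.png",np.hstack([cv2.resize(cv2.imread(p) if isinstance(p,str) else p,None,fx=1.4,fy=1.4,interpolation=cv2.INTER_CUBIC) for p in("pics/t3.png",im)]))
s=robot.sense();print(s["tcp_pos"],s["contact_force"],s["torque"])
E
```

```text
time_s: 12.15
tcp_pos: [0.476, 0.0503, 0.0469]
ee_rot: [0.158, 3.137, -0.0]
contact_force: [4.3, -0.8, -0.6]
grip_width: 0.265
grip_force: 59.3
[0.47505768 0.05045245 0.0466843 ] [ 2.64873601  0.53015336 -0.87791852] [ 0.03587437 -0.50175205  0.00882576]
```

View pics/t4.png

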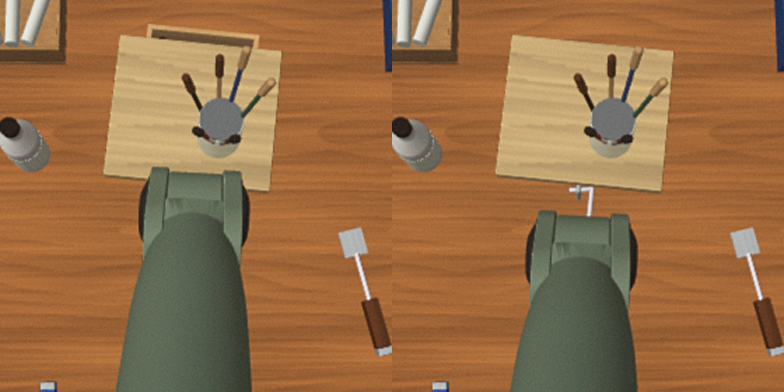

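The tray follows: its rear has vanished behind the shelf, and the bar is caught in the hook at (577,191), just at the edge. I pull on about 50 mm.

```bash
python3 -m crank '0 .008 0 0 0 0 0;0 .016 0 0 0 0 0;0 .024 0 0 0 0 0;0 .031 0 0 0 0 0;0 .038 0 0 0 0 0;0 .044 0 0 0 0 0;0 .05 0 0 0 0 0;0 .05 0 0 0 0 0;0 .05 0 0 0 0 0'
python3 - <<'E'
from h import *
im=robot.grab_frame("top")[140:260,240:400];cv2.imwrite("pics/t5.png",cv2.resize(im,None,fx=4.5,fy=4.5,interpolation=cv2.INTER_CUBIC))
s=robot.sense();print(s["tcp_pos"],s["contact_force"],s["torque"])
for r in robot.landmark_of("loop_bar","top")[:3]: print(r,at("top",r["location"],.052))
E
```

```text
time_s: 13.32
tcp_pos: [0.4254, 0.0551, 0.0465]
ee_rot: [-0.159, -3.135, 0.001]
contact_force: [0.3, 1.1, -1.7]
grip_width: 0.266
grip_force: 59.3
[0.42549714 0.05513953 0.04645687] [ 0.67015975  0.81636563 -0.72275096] [-0.02714802 -0.04004643  0.00799147]
{'location': [310.0, 217.9], 'conf': 0.88} [0.58948487 0.06082006 0.052     ]
```

View pics/t5.png

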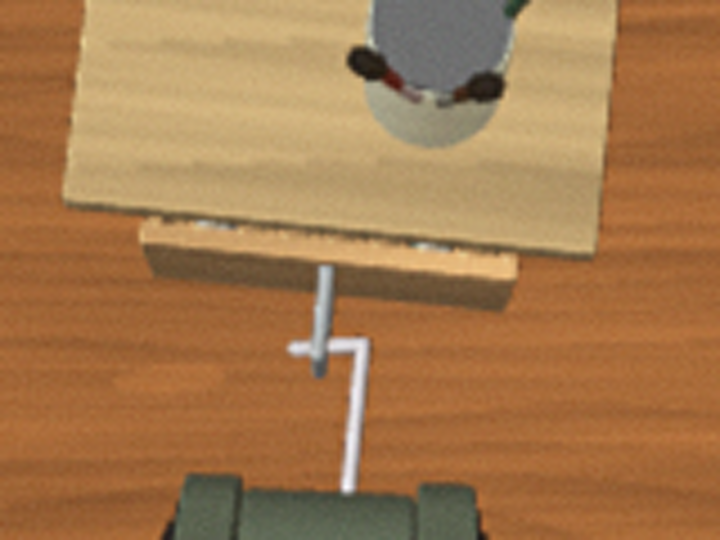

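The tray's panel now shows in front of the edge. The loop runs from (325,265) to (320,370) in the crop, with the hook arm behind its bar. I'll check the margin in numbers.

Run:
```python
from h import *
X=np.array([np.cos(.097),-np.sin(.097),0])
def p(u,v):return [240+(u+.5)/4.5-.5,140+(v+.5)/4.5-.5]
e=[at("top",p(*q),.128)@X for q in([65,203],[593,252])]
f=[at("top",p(*q),.092)@X for q in([142,238],[516,280])]
print(e,f,"panel front of edge",np.mean(e)-np.mean(f))
```

```text
[np.float64(0.6282686972269953), np.float64(0.6287095093298898)] [np.float64(0.622825813205611), np.float64(0.6194669908067305)] panel front of edge 0.007342701272271768
```

```bash
python3 -m crank '0 .003 0 0 0 0 0;0 .003 0 0 0 0 0;0 -.005 0 0 0 0 0;0 -.012 0 0 0 0 0;0 -.012 0 0 0 0 0;0 -.012 -.015 0 0 0 0;0 -.012 -.03 0 0 0 0;0 -.012 -.045 0 0 0 0;0 -.012 -.06 0 0 0 0;0 -.012 -.06 0 0 0 0'
python3 -m crank '0 .03 0 0 0 0 0;0 .06 0 0 0 0 0;0 .09 0 0 0 0 0;0 .09 0 -.03 0 0 0;0 .09 .04 -.06 0 0 0;0 .09 .08 -.08 0 0 0;0 .09 .12 -.08 0 0 0;0 .09 .16 -.08 0 0 0;0 .09 .2 -.08 0 0 0;0 .09 .24 -.08 0 0 0;0 .06 .265 -.08 0 0 0;0 .06 .265 -.08 0 0 0'
python3 - <<'E'
from h import *
np.set_printoptions(precision=4,suppress=True)
im=robot.grab_frame("top");cv2.imwrite("pics/t6.png",im)
print(shift([.415,.262,.0055]),robot.sense()["tcp_pos"])
for r in robot.landmark_of("loop_bar","top")[:3]: print(r,at("top",r["location"],.052))
E
```

```text
time_s: 14.68
tcp_pos: [0.4324, -0.0069, 0.0468]
ee_rot: [0.162, 3.137, 0.0]
contact_force: [-1.5, 0.9, -2.2]
grip_width: 0.262
grip_force: 59.3
time_s: 16.18
tcp_pos: [0.4016, 0.2662, 0.127]
ee_rot: [0.155, 3.135, 0.003]
contact_force: [-0.2, -0.0, -1.5]
grip_width: 0.268
grip_force: 59.5
[-0.0155 -0.0013  0.121 ] [0.3997 0.2648 0.1265]
{'location': [310.6, 221.0], 'conf': 0.72} [0.5822 0.0594 0.052 ]
{'location': [210.7, 299.7], 'conf': 0.31} [0.4023 0.2851 0.052 ]
```

View pics/t6.png

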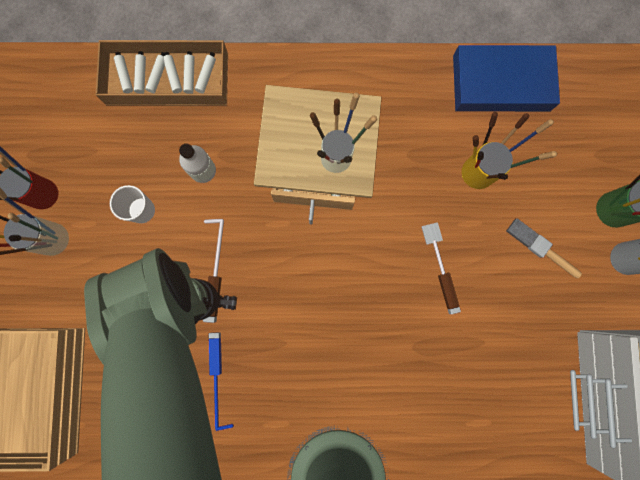

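The loop stands free in front of the edge at (311,210), and the hook hangs over open table at (215,220–320). I lay it down and let go.

```bash
python3 -m crank '0 -.02 -.004 .03 0 0 0;0 -.02 -.004 .07 0 0 0;0 -.02 -.004 .1 0 0 0;0 -.02 -.004 .115 0 0 0;0 -.02 -.004 .118 0 0 0;0 -.02 -.004 .1205 0 0 0;0 -.02 -.004 .1205 0 0 0;0 -.02 -.004 .1205 0 0 0'; python3 -m crank '.02 0 0 0 0 0 0;.03 0 0 0 0 0 0;.045 0 0 0 0 0 0;.055 0 0 0 0 0 0;.055 0 0 0 0 0 0;.055 0 0 -.02 0 0 0;.055 0 0 -.06 0 0 0;.055 0 0 -.11 0 0 0;.055 0 0 -.16 0 0 0;.055 .03 0 -.2 0 0 0;.055 .06 0 -.2 0 0 0;.055 .06 0 -.2 0 0 0'
python3 - <<'E'
from h import *
im=robot.grab_frame("scene");cv2.imwrite("pics/s7.png",im)
E
```

```text
time_s: 17.27
tcp_pos: [0.4195, 0.2583, 0.007]
ee_rot: [0.158, 3.136, 0.001]
contact_force: [0.0, 0.6, -1.4]
grip_width: 0.262
grip_force: 59.6
time_s: 18.77
tcp_pos: [0.3576, 0.2641, 0.2068]
ee_rot: [-0.156, -3.138, -0.0]
contact_force: [0.5, -1.1, -1.0]
grip_width: 0.651
grip_force: 0.0
```

View pics/s7.png

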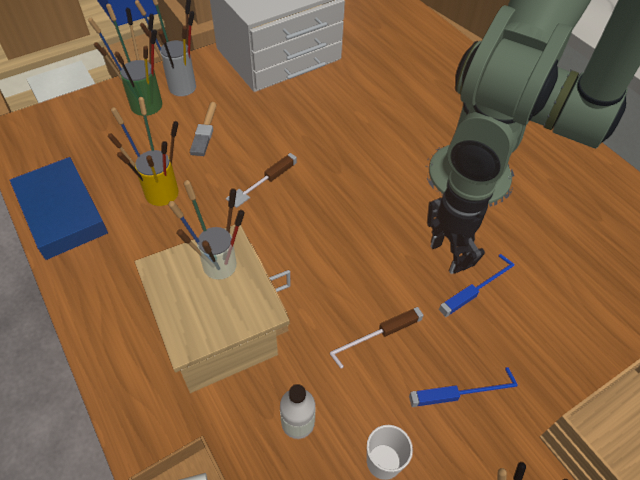

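The whole loop is out in front at (280,281). The hook lies free at (335–422,310–365), nothing else has moved, and the gripper is clear.

```bash
python3 -c "
from station import robot
print(robot.hand_in())"
```

```text
the job is handed in; nothing more can be done
None
```

I drew the tray out with the hook until the whole loop stood roughly 7–10 mm clear of the shelf's edge, laid the hook on open table about 0.2 m from the loop, and handed in at about 19 s; the final picture shows the scraper, jar, tin and bottle where they were.

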